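Push the label plate out over the end of the ledge

ROBOT

A 7-joint arm with a two-finger parallel gripper is mounted at the origin on the work surface. World frame = base frame: x ahead of the robot, y to its left, z up, the work surface at z = 0. Lengths are in m, angles in rad, forces in N, time in s.
With the tool pointing down it reaches from about 0.425 to 0.875 m from the base axis. Payload 4.7 kg.
Tool frame: the origin (TCP) lies on the centre line of the jaws, within the pads' length; the fingertips stand 8 mm ahead of it and the grasp point (between the pads) lies 11 mm behind it; z points along the fingers, y is the direction in which the jaws open and shut (so a half turn about z gives the same grasp; the last joint's range is limited). The gripper opens to 87 mm and grips with 3 to 60 N. Pads are 19 mm wide; open, the fingers measure 117 mm over their backs; the gripper's body (75 mm by 190 mm) begins 51 mm behind the grasp point.
Start: joints at [1.152, 0.321, -0.07, 1.45, 0.023, 1.371, -0.057], TCP at [0.273, -0.59, 0.231] pointing down, gripper open.
Joint ranges: [-2.86, 2.86], [-0.3, 2.09], [-1.38, 1.24], [0.06, 2.45], [-1.56, 4.7], [0.09, 2.05], [-2.69, 2.69]. Speed limits (rad/s): [2.57, 2.57, 3.14, 3.14, 3.14, 3.14, 3.14].

INTERFACE

Orientations are given as a rotation vector (axis times angle).
In Python, from bench import status, optics, order gives the robot as it stands.
- The arm moves only by the tool step_arm, never from a script. Its argument "rows" is a list of rows, each a list of 3 entries, a list of its own where there are three numbers: the turn, a rotation vector about the tool's x, y, z in degrees, then the shift along the tool's x, y, z in mm, then the finger opening in mm, from 0 to 87. A call has 1 to 12 rows; each row shifts and turns the pose as measured when the row begins, along the tool's axes as they then stand; what a row does not reach is not made up. A row lasts 1/12 s, in which the tool goes at most 41.7 mm and 7.16 degrees, less where a joint would pass 70% of its speed; a pose out of reach is approached as far as the arm can. A call is refused whole if a number of a shift passes 41.7 or a number of a turn 7.16, either way. A call with a gripper value outside its range is refused whole. The fingers move at their own pace and stop on an object; "grip_force" is the grip in N (left out, the last holds). Time passes only in rows, so rows that do not move let the fingers close. It gives the time, the measured TCP pose, the force and the opening at its end, in the units of the state.
- status.get_state(): the state, without advancing time (a new reading comes with each control period).
- optics.get_image(name): name is "side" or "top" or "wrist"; returns a dict with "frame" (480x640x3 uint8, red, green, blue), "range_z" (480x640 float32, m along the optical axis (not along the pixel's ray), 0 where there is no reading), "K" (3x3 intrinsics, pixels), "R" (3x3) and "t" (3): a world point X has camera coordinates R X + t. Camera axes: x right, y down, z forward; pixel columns grow to the right and rows downward; lengths in m; the calibration is good to about 2 mm. A picture is of the moment at which its call begins.
- order.close_job(): hands the job in, once; it reports no verdict.
The state is a dict: "time": time; "joint_positions": joint angles; "qd": joint speeds; "joint_torque": joint torques, N m; "position": TCP position; "tool_rot": TCP orientation; "ft_force": force on the tool from outside, world axes, zero at the start; "torque": the same for the moment, N m; "grip_width": opening from 0.0 (shut) to 1.0 (fully open).
Only numpy, scipy, OpenCV 4.12 (cv2) and the standard library are available. Lean on these libraries where they do the work, as an engineer would, in place of code of your own. Each camera call takes 0.05 s, during which the arm holds its last target.

TASK

The blue label plate lies flat on the low white ledge, where nobody can get a finger under it. With the fingertips, push it along the ledge towards the end where the yellow tub stands, until about a third of its length sticks out past that end, still lying flat and roughly in line with the ledge. Do not lift it or let it tip or fall, leave the pots, tub and rack where they are, and finish with the hand clear.

Things in the scene. Friction and masses are not known exactly. Their poses are not given: they have to be found in the camera images.
- ledge: low white ledge fixed to the bench, 190 mm deep (its x), 320 mm long (its y), top surface 50 mm above the bench. Origin: centre of the underside, at bench level; x points away from the robot, y along the ledge to the left, z up (yawed up to 0.25 rad). Its two ends are at y = +160 and -160 mm. An aluminium rail 6 mm thick, 8 mm high runs the whole length on top, centred at x = +13 mm; the plate lies on the robot's side of the rail, the pots stand beyond it
- plate: loose blue flat label plate with a white paper field, about 0.1 to 0.17 kg, 70 mm wide (its x), 110 mm long (its y), 6 mm thick, lying on the ledge between its front edge and the rail, its length along the ledge within 0.15 rad. Origin: centre of its underside; its mass centre is above the origin, so it tips off once 55 mm sticks out
- tub: loose yellow round sharps tub with a small red cap, 91 mm across, 96 mm high, standing on the bench beyond one end of the ledge (either end): it shows the end to push towards. Leave it standing. Origin: centre of the underside
- rack: loose white tube rack with white-capped amber tubes, 135 x 85 mm, about 97 mm high over the caps, on the bench beyond the other end of the ledge. Leave alone. Origin: centre of the underside
- pot0: loose amber specimen pot with a white cap, 35 mm across, 44 mm high, standing on the ledge behind the rail. Leave alone. Origin: centre of the underside
- pot1: loose amber specimen pot with a red cap, 35 mm across, 44 mm high, standing on the ledge behind the rail. Leave alone. Origin: centre of the underside
- pot2: loose amber specimen pot with a green cap, 35 mm across, 44 mm high, standing on the ledge behind the rail. Leave alone. Origin: centre of the underside
Things that resemble listed ones, but are neither listed nor needed, are in the scene too. There is more than one size of the plate; the one meant has the size given above.

How it is judged:
By the outcome, as a careful person would: the job done as asked, in the order asked, and still so for the second after the job is handed in, with the robot touching nothing.
It also fails if it takes over 38 s, if anything falls off the work surface, if the arm or the gripper's body presses on something with over 40 N, if the wrist force passes 120 N, or if a joint passes its speed limit or range.

## Working session

There is one attempt and no reset: what is moved stays moved. The work goes in short steps, Python scripts to look and compute and a tool call to move; the robot and the scene stay as the last step left them, time stands still between calls to the robot, and variables do not carry over. Pictures are saved under pics/ and viewed, and the job is handed in when it is done.

Besides the shell and the picture viewer there is one more tool, called after "Emit:" as name([rows], argument=value, ...), one row to a line, values as JSON. step_arm: Moves the arm, as the interface text tells. Its arguments: {"type":"object","properties":{"rows":{"type":"array"},"grip_force":{"type":"number"}},"required":["rows"]}

```bash
ls; mkdir -p pics
python3 - <<'E'
from bench import status, optics
import cv2, numpy as np
s=status.get_state(); print(s)
for n in ("top","side"):
    d=optics.get_image(n); cv2.imwrite(f"pics/{n}0.png",d["frame"][:,:,::-1]); np.savez(f"{n}0.npz",**d); print(n,d["K"],d["R"],d["t"])
E
```

```text
pics
{'time': 0.0, 'joint_positions': array([ 1.15212101,  0.32184067, -0.0700543 ,  1.45165189,  0.02261478,
        1.37081001, -0.05690583]), 'qd': array([-0.00127127,  0.00120075,  0.00072653, -0.00175842, -0.00010616,
        0.00141269, -0.00044309]), 'joint_torque': array([ 4.26322285e-04, -4.91281486e+01, -4.03501410e-01, -3.12525702e+01,
       -6.39788643e-02,  4.38749744e-02,  1.61533899e-04]), 'position': array([ 0.2723144 , -0.58962027,  0.2294614 ]), 'tool_rot': array([-3.06652364e+00, -6.74109584e-01,  8.33920658e-04]), 'ft_force': array([-0.05084742,  1.35993701, -0.9165796 ]), 'torque': array([ 0.00361787,  0.03396865, -0.02473508]), 'grip_width': 0.9992843993678111}
top [[449.83347833   0.         322.25325147]
 [  0.         449.83347833 237.15507807]
 [  0.           0.           1.        ]] [[-0.02417356 -0.99920384 -0.03173845]
 [-0.98822877  0.02868121 -0.15027074]
 [ 0.1510614   0.02773227 -0.9881353 ]] [0.05172324 0.51994605 0.82923977]
side [[528.93665612   0.         324.77578367]
 [  0.         528.93665612 238.95133412]
 [  0.           0.           1.        ]] [[-0.99953006 -0.02888367  0.01026562]
 [-0.02835796  0.74411955 -0.66744432]
 [ 0.01163939 -0.66742178 -0.74458895]] [0.50372767 0.01906738 1.22929643]
```

View pics/top0.png

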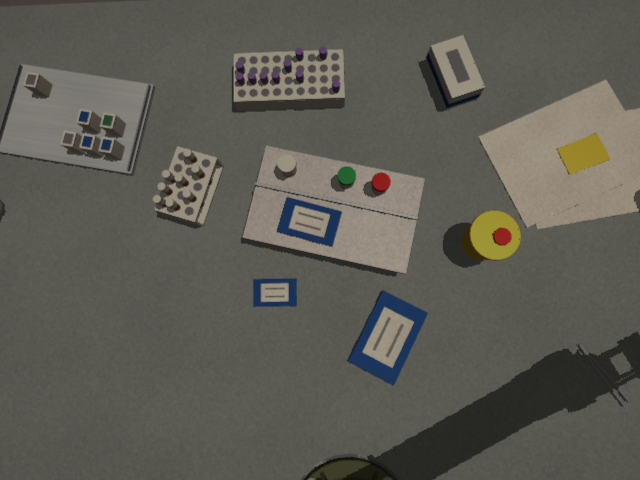

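View pics/side0.png

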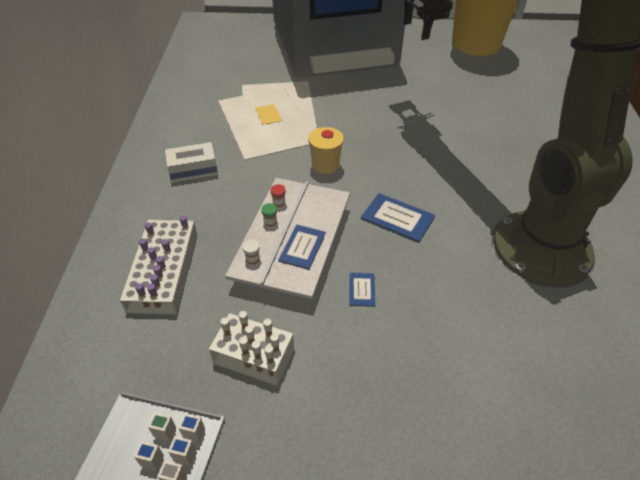

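The top view shows the plate on the ledge at about (309,222). The tub is at (495,236), so the push goes towards image right (-y). The other two blue plates lie on the bench. I'll enlarge this region to read the corners.

Run:
```python
import cv2, numpy as np
f=np.load("top0.npz")["frame"][:,:,::-1]
c=f[135:285,235:435]; cv2.imwrite("pics/crop0.png",cv2.resize(c,None,fx=4,fy=4,interpolation=cv2.INTER_CUBIC))
```

```text
(no output)
```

View pics/crop0.png

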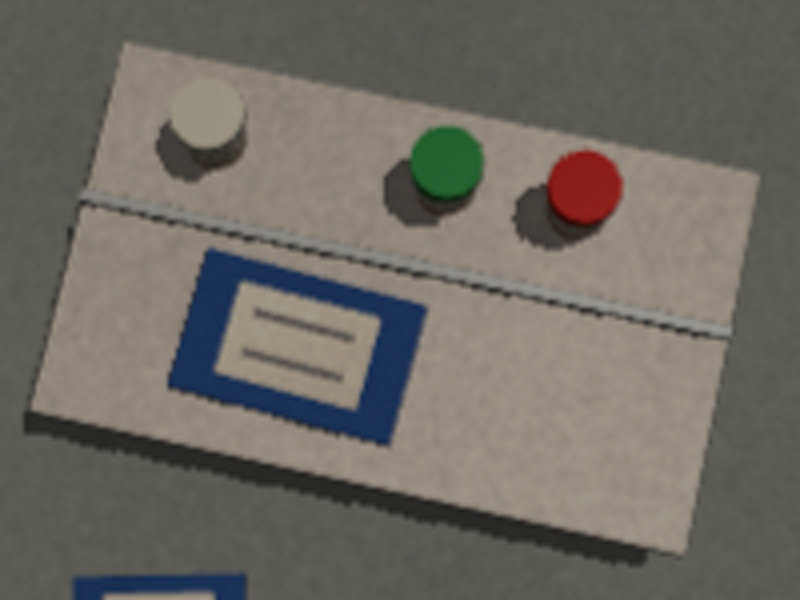

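```bash
cat > h.py <<'E'
import numpy as np, cv2
from scipy.spatial.transform import Rotation as Ro
def w(d,px,z):
    K,R,t=d["K"],d["R"],d["t"]; out=[]
    C=-R.T@t
    for u,v in px:
        r=R.T@np.linalg.inv(K)@[u,v,1]; out.append(C+r*(z-C[2])/r[2])
    return np.array(out)
E
python3 - <<'E'
from h import *
np.set_printoptions(precision=4,suppress=True)
d=np.load("top0.npz")
cr=lambda p:[(235+(a+.5)/4-.5,135+(b+.5)/4-.5) for a,b in p]
L=w(d,cr([(123,42),(760,175),(686,555),(30,412)]),.05)
Lc=L.mean(0); ax=((L[0]-L[1])+(L[3]-L[2])); yaw=np.arctan2(-ax[0],ax[1])
print("L",L[:,:2],Lc,yaw,np.linalg.norm(L[0]-L[1]),np.linalg.norm(L[0]-L[3]))
P=w(d,cr([(208,250),(427,307),(390,445),(168,387)]),.056)
ap=((P[0]-P[1])+(P[3]-P[2])); py=np.arctan2(-ap[0],ap[1])
print("P",P[:,:2],P.mean(0),py,np.linalg.norm(P[0]-P[1]),np.linalg.norm(P[0]-P[3]))
c,s=np.cos(yaw),np.sin(yaw); Rl=np.array([[c,-s],[s,c]])
print("P in ledge",(P[:,:2]-Lc[:2])@Rl, (P.mean(0)-Lc)[:2]@Rl)
Rr=w(d,cr([(82,200),(730,333)]),.058); print("rail",(Rr[:,:2]-Lc[:2])@Rl)
# depth check
dz=d["range_z"]
for u,v in [(385,240),(309,222),(250,220)]:
    X=d["R"].T@(np.linalg.inv(d["K"])@[u,v,1]*dz[v,u]-d["t"]); print(u,v,X)
from bench import status
print(Ro.from_rotvec(status.get_state()["tool_rot"]).as_matrix())
E
```

```text
L [[ 0.7072  0.1458]
 [ 0.6289 -0.1633]
 [ 0.4463 -0.1181]
 [ 0.5232  0.1916]] [0.5764 0.014  0.05  ] -0.24565853099625318 0.31879963492031377 0.18959487881265172
P [[ 0.5987  0.1042]
 [ 0.5675 -0.0003]
 [ 0.5015  0.0192]
 [ 0.5324  0.1242]] [0.55   0.0618 0.056 ] -0.288332129274924 0.10913439787004214 0.06929275975939053
P in ledge [[-0.0003  0.093 ]
 [-0.0052 -0.0161]
 [-0.0739 -0.0132]
 [-0.0695  0.0962]] [-0.0372  0.04  ]
rail [[ 0.0105  0.1582]
 [ 0.0127 -0.1587]]
385 240 [ 0.5109 -0.0816  0.0489]
309 222 [0.549  0.0621 0.0542]
250 220 [0.5572 0.1764 0.05  ]
[[ 0.9078  0.4195 -0.0008]
 [ 0.4195 -0.9078  0.0015]
 [-0.0001 -0.0017 -1.    ]]
```

Target in the ledge frame: plate centre y of about -0.142, so a push of about 182 mm. I'll turn the tool so the jaw axis lies across the ledge and push with two fingertips about 30 mm apart. First move: rotate by -51° about tool z.

Emit:
step_arm([
  [[0,0,-6.5],[0,0,0],30],
  [[0,0,-6.5],[0,0,0],30],
  [[0,0,-6.5],[0,0,0],30],
  [[0,0,-6.5],[0,0,0],30],
  [[0,0,-6.5],[0,0,0],30],
  [[0,0,-6.5],[0,0,0],30],
  [[0,0,-6.5],[0,0,0],30],
  [[0,0,-6.5],[0,0,0],30],
])

```text
time: 0.77
position: [0.2713, -0.5871, 0.224]
tool_rot: [-2.412, -1.995, -0.004]
ft_force: [-0.1, 0.0, -0.3]
grip_width: 0.478
```

```bash
cat >> h.py <<'E'
Lc=np.array([.5764,.0140]); yaw=-.2457
c,s=np.cos(yaw),np.sin(yaw); RL=np.array([[c,-s],[s,c]])
def go(lx,ly,z):
    from bench import status
    np.set_printoptions(precision=4,suppress=True)
    st=status.get_state(); R=Ro.from_rotvec(st["tool_rot"]).as_matrix(); p=st["position"]
    tgt=np.r_[Lc+RL@[lx,ly],z]
    print("t",st["time"],"pos",p,"ledge",(p[:2]-Lc)@RL,"F",st["ft_force"],"grip",st["grip_width"]*87,st["joint_positions"])
    print("tgt",tgt,"tool shift mm",R.T@(tgt-p)*1000)
    Rw=np.array([[ -s, c,0],[c,s,0],[0,0,-1]]).T  # x_tool=ledge y, y_tool=ledge x
    print("turn deg",np.degrees((Ro.from_matrix(R).inv()*Ro.from_matrix(Rw)).as_rotvec()))
E
python3 -c "
from h import *
go(-.037,.130,.23)"
```

```text
t 0.7667 pos [ 0.2713 -0.5871  0.224 ] ledge [-0.1497 -0.6573] F [-0.1076  0.0373 -0.2792] grip 41.60727305523719 [ 1.2487  0.3325 -0.1945  1.4533  0.0641  1.3735  0.8625]
tgt [0.5721 0.1491 0.23  ] tool shift mm [779.6252 157.258   -0.1034]
turn deg [-0.4216 -0.5025  3.2574]
```

Emit:
step_arm([
  [[0,0,3],[32,6,0],30],
  [[0,0,0],[35,6,0],30],
  [[0,0,0],[35,6,0],30],
  [[0,0,0],[35,6,0],30],
  [[0,0,0],[35,6,0],30],
  [[0,0,0],[35,6,0],30],
  [[0,0,0],[35,6,0],30],
  [[0,0,0],[35,6,0],30],
  [[0,0,0],[35,6,0],30],
  [[0,0,0],[35,6,0],30],
  [[0,0,0],[35,6,0],30],
  [[0,0,0],[35,6,0],30],
])

```text
time: 1.77
position: [0.436, -0.189, 0.2186]
tool_rot: [-2.47, -1.908, 0.007]
ft_force: [0.7, -0.5, -0.1]
grip_width: 0.345
```

```bash
python3 -c "
from h import *
go(-.037,.130,.23)"
```

```text
t 1.7667 pos [ 0.436  -0.189   0.2186] ledge [-0.0868 -0.231 ] F [ 0.6958 -0.5414 -0.1366] grip 30.03585848619114 [ 0.8771 -0.0115 -0.5106  1.8533 -0.0131  1.318   0.1146]
tgt [0.5721 0.1491 0.23  ] tool shift mm [361.5922  46.1099  -8.9038]
turn deg [-1.0703 -0.5313 -0.5571]
```

Emit:
step_arm([
  [[-1,-0.5,-0.5],[35,5,-2],30],
  [[0,0,0],[35,5,-2],30],
  [[0,0,0],[35,5,-1],30],
  [[0,0,0],[35,5,-1],30],
  [[0,0,0],[35,5,-1],30],
  [[0,0,0],[35,5,-1],30],
  [[0,0,0],[35,5,-1],30],
  [[0,0,0],[35,5,-1],30],
  [[0,0,0],[35,5,0],30],
  [[0,0,0],[35,5,0],30],
])

```text
time: 2.6
position: [0.5717, 0.1543, 0.227]
tool_rot: [2.479, 1.926, -0.006]
ft_force: [0.1, -0.2, 0.5]
grip_width: 0.347
```

```bash
python3 -c "
from h import *
go(-.037,.130,.1)"
```

```text
t 2.6 pos [0.5717 0.1543 0.227 ] ledge [-0.0387  0.135 ] F [ 0.0762 -0.2036  0.4566] grip 30.18492798273435 [ 0.3744  0.2972 -0.8261  1.581   0.2248  1.3642 -0.7264]
tgt [0.5721 0.1491 0.1   ] tool shift mm [ -4.4531   1.7874 127.023 ]
turn deg [-0.0321  0.2375 -0.219 ]
```

Emit:
step_arm([
  [[0,0,0],[-2,1,25],30],
  [[0,0,0],[-2,1,25],30],
  [[0,0,0],[0,0,25],30],
  [[0,0,0],[0,0,25],30],
  [[0,0,0],[0,0,20],30],
  [[0,0,0],[0,0,10],30],
  [[0,0,0],[0,0,0],30],
])

```text
time: 3.18
position: [0.5718, 0.1657, 0.0904]
tool_rot: [-2.457, -1.946, -0.003]
ft_force: [-1.0, 0.3, 0.2]
grip_width: 0.346
```

Run:
```python
from h import *
go(-.037,.130,.0605)
from bench import optics
for n in ("side","top"):
    d=optics.get_image(n); f=d["frame"][:,:,::-1]
    c=f[150:320,200:400] if n=="side" else f[120:290,220:450]
    cv2.imwrite(f"pics/{n}1.png",cv2.resize(c,None,fx=3.4,fy=3.4,interpolation=cv2.INTER_CUBIC))
```

```text
t 3.1833 pos [0.5718 0.1657 0.0904] ledge [-0.0413  0.146 ] F [-1.0214  0.3491  0.1675] grip 30.077638191863418 [ 0.3207  0.4248 -0.7873  1.7302  0.3221  1.1231 -0.7945]
tgt [0.5721 0.1491 0.0605] tool shift mm [-16.2581   4.2037  29.7824]
turn deg [-0.2334 -0.3226  0.842 ]
```

View pics/side1.png

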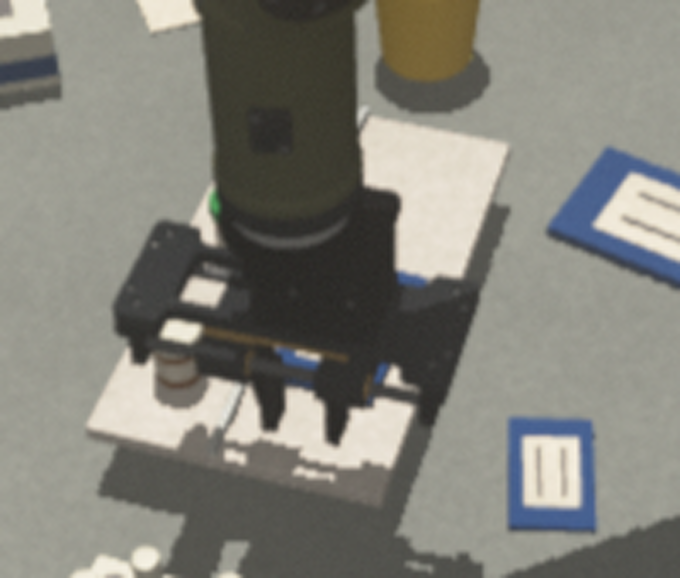

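View pics/top1.png

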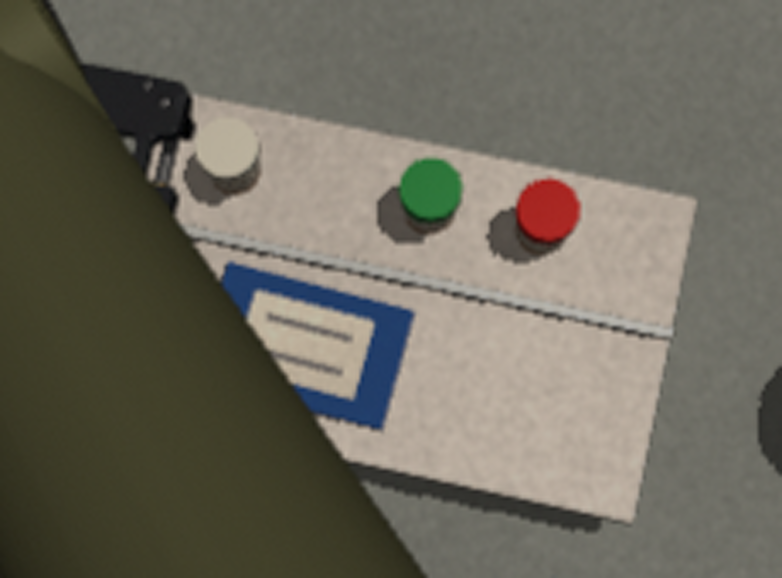

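Both views show the fingers behind the plate's +y end, with about 30 mm of height still to go. The bar clears the white-capped pot.

Emit:
step_arm([
  [[0,0,0.8],[-5,2,9],30],
  [[0,0,0],[-4,2,9],30],
  [[0,0,0],[-3,0,7],30],
  [[0,0,0],[0,0,0],30],
])

```text
time: 3.62
position: [0.5782, 0.1527, 0.0704]
tool_rot: [-2.479, -1.929, -0.019]
ft_force: [-0.6, -0.9, -0.3]
grip_width: 0.342
```

Run:
```python
from h import *
go(-.037,.120,.0610)
```

```text
t 3.6167 pos [0.5782 0.1527 0.0704] ledge [-0.032  0.135] F [-0.6237 -0.8764 -0.3373] grip 29.79687870356727 [ 0.3295  0.4419 -0.7696  1.7509  0.3408  1.076  -0.8011]
tgt [0.5697 0.1394 0.061 ] tool shift mm [-15.1168  -5.0794   9.261 ]
turn deg [ 0.4192 -0.5661 -0.14  ]
```

Emit:
step_arm([
  [[0.4,-0.5,0],[0,-4,5],30],
  [[0,0,0],[0,-2,3],30],
  [[0,0,0],[0,0,2],30],
  [[0,0,0],[0,0,0],30],
])

```text
time: 3.95
position: [0.5724, 0.1538, 0.06]
tool_rot: [2.48, 1.928, 0.001]
ft_force: [0.0, -0.2, 0.2]
grip_width: 0.341
```

Run:
```python
from h import *
go(-.037,.120,.0610)
```

```text
t 3.95 pos [0.5724 0.1538 0.06  ] ledge [-0.0379  0.1346] F [ 0.0276 -0.1508  0.1879] grip 29.653931281641814 [ 0.3183  0.4509 -0.7641  1.7629  0.3511  1.0685 -0.8172]
tgt [0.5697 0.1394 0.061 ] tool shift mm [-14.6017   0.934   -1.0272]
turn deg [ 0.0329 -0.0291 -0.2179]
```

Emit:
step_arm([
  [[0,0,0],[-6,0,-0.3],30],
  [[0,0,0],[-6,0,0],30],
  [[0,0,0],[-6,0,0],30],
  [[0,0,0],[-6,0,0],30],
  [[0,0,0],[-6,0,0],30],
  [[0,0,0],[-6,0,0],30],
  [[0,0,0],[0,0,0],30],
])

```text
time: 4.53
position: [0.5628, 0.1158, 0.061]
tool_rot: [2.48, 1.928, 0.003]
ft_force: [0.4, 0.1, -0.7]
grip_width: 0.347
```

Run:
```python
from h import *
go(-.038,-.0775,.0605)
```

```text
t 4.5333 pos [0.5628 0.1158 0.061 ] ledge [-0.0379  0.0954] F [ 0.3535  0.0703 -0.6998] grip 30.174851009014542 [ 0.3952  0.4104 -0.7681  1.8084  0.3248  1.0512 -0.7437]
tgt [ 0.5207 -0.0519  0.0605] tool shift mm [-172.9478    0.4865    0.2666]
turn deg [ 0.0936 -0.0728 -0.1842]
```

Emit:
step_arm([
  [[0,0,-0.2],[-6,0,0.5],30],
  [[0,0,0],[-6,0,0],30],
  [[0,0,0],[-6,0,0],30],
  [[0,0,0],[-6,0,0],30],
  [[0,0,0],[-6,0,0],30],
  [[0,0,0],[-6,0,0],30],
  [[0,0,0],[0,0,0],30],
])

```text
time: 5.12
position: [0.5537, 0.0779, 0.061]
tool_rot: [2.476, 1.933, 0.007]
ft_force: [0.4, -0.6, 0.6]
grip_width: 0.346
```

Run:
```python
from h import *
go(-.038,-.0775,.0605)
from bench import optics
for n in ("side","top"):
    d=optics.get_image(n); f=d["frame"][:,:,::-1]
    c=f[150:320,200:400] if n=="side" else f[120:290,220:450]
    cv2.imwrite(f"pics/{n}2.png",cv2.resize(c,None,fx=3.4,fy=3.4,interpolation=cv2.INTER_CUBIC))
```

```text
t 5.1167 pos [0.5537 0.0779 0.061 ] ledge [-0.0376  0.0564] F [ 0.3913 -0.6205  0.5598] grip 30.08683465480583 [ 0.472   0.3747 -0.7691  1.848   0.2992  1.0341 -0.6615]
tgt [ 0.5207 -0.0519  0.0605] tool shift mm [-133.9353   -0.5449    0.0832]
turn deg [ 0.1702 -0.1771  0.0445]
```

View pics/side2.png

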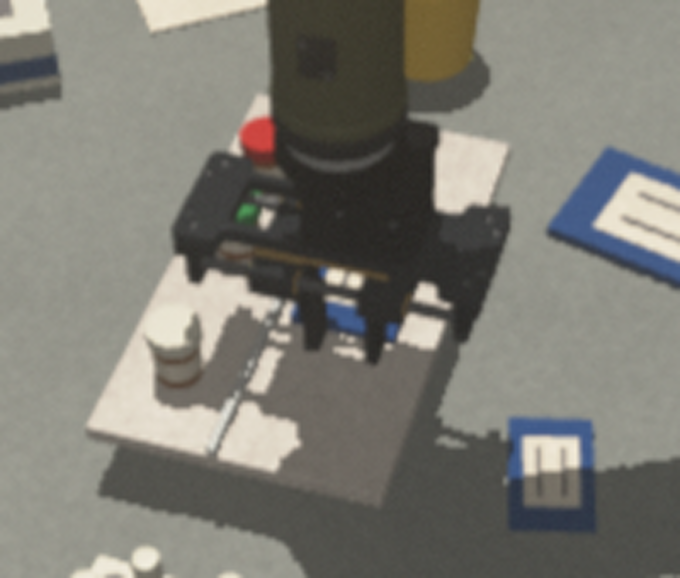

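View pics/top2.png

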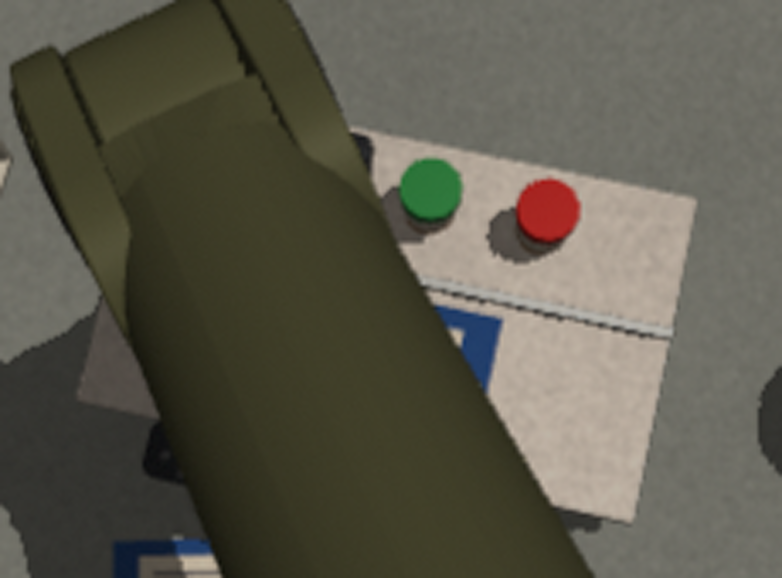

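The plate is moving and the fingers sit at its rear edge. In the top crop its lead corner is at about (501,319), and the pots have not moved. Continuing.

Emit:
step_arm([
  [[0,0,0],[-6,0,0.4],30],
  [[0,0,0],[-6,0,0],30],
  [[0,0,0],[-6,0,0],30],
  [[0,0,0],[-6,0,0],30],
  [[0,0,0],[-6,0,0],30],
  [[0,0,0],[-6,0,0],30],
  [[0,0,0],[-6,0,0],30],
  [[0,0,0],[-6,0,0],30],
  [[0,0,0],[-6,0,0],30],
  [[0,0,0],[0,0,0],30],
])

```text
time: 6.05
position: [0.54, 0.0229, 0.0609]
tool_rot: [-2.473, -1.936, -0.011]
ft_force: [0.2, 0.3, 0.1]
grip_width: 0.346
```

Run:
```python
from h import *
d=np.load("top0.npz"); print("lead corner before",(w(d,[(220+501/3.4,120+319/3.4)],.056)[:,:2]-Lc)@RL)
go(-.038,-.0775,.0605)
from bench import optics
for n in ("side","top"):
    d=optics.get_image(n); f=d["frame"][:,:,::-1]
    c=f[150:320,200:400] if n=="side" else f[120:290,270:500]
    cv2.imwrite(f"pics/{n}3.png",cv2.resize(c,None,fx=3.4,fy=3.4,interpolation=cv2.INTER_CUBIC))
```

```text
lead corner before [[ 0.00070904 -0.0654029 ]]
t 6.05 pos [0.54   0.0229 0.0609] ledge [-0.0375 -0.0003] F [0.1992 0.2799 0.097 ] grip 30.092199729320818 [ 0.5807  0.3297 -0.7636  1.8946  0.2623  1.0143 -0.5371]
tgt [ 0.5207 -0.0519  0.0605] tool shift mm [-77.2297  -0.8017  -0.0902]
turn deg [ 0.2336 -0.332   0.1955]
```

View pics/side3.png

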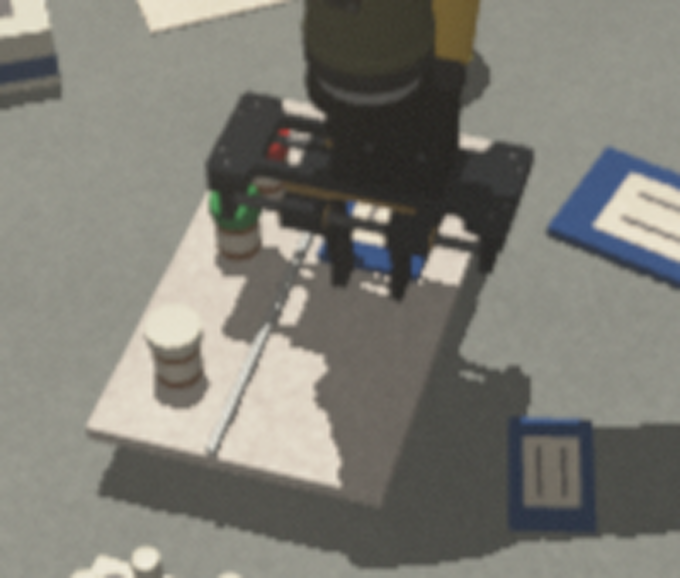

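View pics/top3.png

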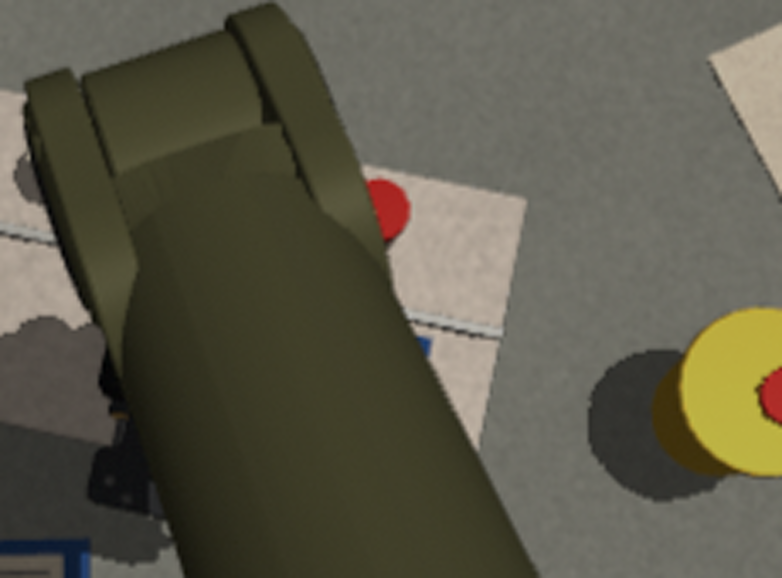

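Emit:
step_arm([
  [[0,0,0.1],[-6,0,0.3],30],
  [[0,0,0],[-6,0,0],30],
  [[0,0,0],[-6,0,0],30],
  [[0,0,0],[-6,0,0],30],
  [[0,0,0],[-6,0,0],30],
  [[0,0,0],[-6,0,0],30],
  [[0,0,0],[-6,0,0],30],
  [[0,0,0],[-6,0,0],30],
  [[0,0,0],[-5,0,0],30],
  [[0,0,0],[-4,0,0],30],
  [[0,0,0],[0,0,0],30],
])

```text
time: 7.07
position: [0.5257, -0.0354, 0.0606]
tool_rot: [-2.472, -1.937, -0.015]
ft_force: [0.0, 1.0, 0.7]
grip_width: 0.345
```

Run:
```python
from h import *
d=np.load("top0.npz"); print("lead corner before",(w(d,[(270+432/3.4,120+338/3.4)],.056)[:,:2]-Lc)@RL)
go(-.038,-.075,.0605)
from bench import optics
for n in ("side","top"):
    d=optics.get_image(n); f=d["frame"][:,:,::-1]
    c=f[150:320,200:400] if n=="side" else f[120:290,270:500]
    cv2.imwrite(f"pics/{n}4.png",cv2.resize(c,None,fx=3.4,fy=3.4,interpolation=cv2.INTER_CUBIC))
```

```text
lead corner before [[ 0.0021206  -0.12255947]]
t 7.0667 pos [ 0.5257 -0.0354  0.0606] ledge [-0.0372 -0.0603] F [0.001  0.9791 0.6619] grip 29.99822126499268 [ 0.6892  0.2939 -0.7481  1.9282  0.2283  0.9997 -0.4022]
tgt [ 0.5213 -0.0495  0.0605] tool shift mm [-14.7009  -0.8619  -0.0169]
turn deg [ 0.2903 -0.4859  0.2331]
```

View pics/side4.png

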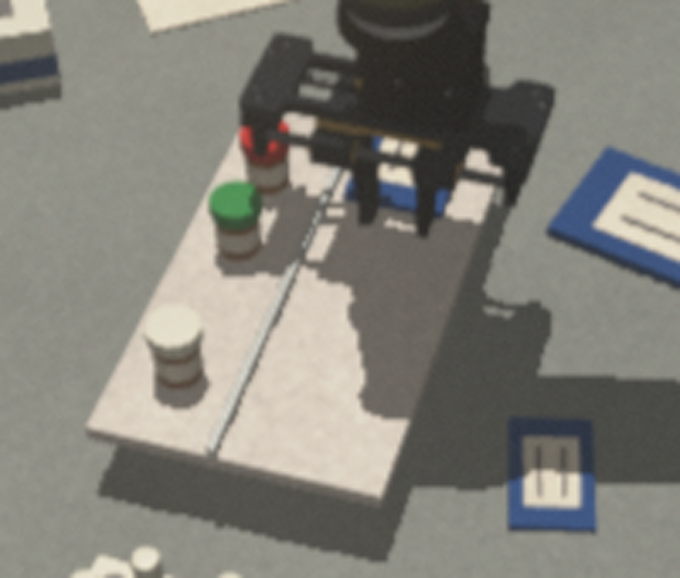

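View pics/top4.png

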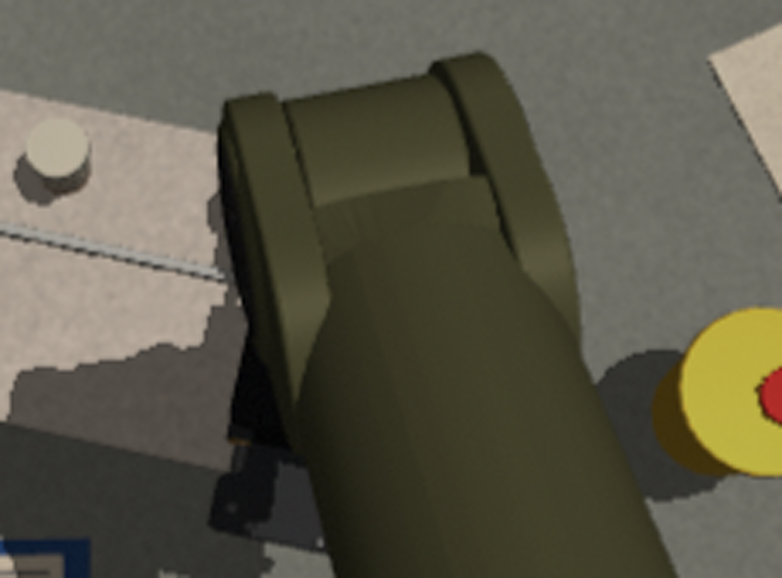

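The rear offset is consistent: lead edge = TCP - 122 mm, so the overhang is now about 22 mm. I'll push about 13 mm more, then back off and lift clear to measure.

Emit:
step_arm([
  [[0,0,0],[-4,0,0],30],
  [[0,0,0],[-4,0,0],30],
  [[0,0,0],[-3,0,0],30],
  [[0,0,0],[-1,0,0],30],
  [[0,0,0],[0,0,0],30],
])

```text
time: 7.58
position: [0.5227, -0.0459, 0.0604]
tool_rot: [-2.468, -1.94, -0.017]
ft_force: [0.3, 2.1, 1.7]
grip_width: 0.343
```

Run:
```python
from h import *
go(-.038,-.0745,.0605)
```

```text
t 7.5833 pos [ 0.5227 -0.0459  0.0604] ledge [-0.0375 -0.0712] F [0.2629 2.0759 1.7275] grip 29.880038654366118 [ 0.7092  0.2887 -0.7449  1.9332  0.2221  0.9976 -0.374 ]
tgt [ 0.5214 -0.049   0.0605] tool shift mm [-3.2845 -0.5161 -0.1032]
turn deg [ 0.2754 -0.5527  0.399 ]
```

Emit:
step_arm([
  [[0,0,0],[8,0,0],30],
  [[0,0,0],[12,0,0],30],
  [[0,0,0],[15,0,-2],30],
  [[0,0,0],[25,0,-20],30],
  [[0,0,0],[35,0,-25],30],
  [[0,0,0],[40,0,-20],30],
  [[0,0,0],[40,0,0],30],
  [[0,0,0],[35,0,0],30],
  [[0,0,0],[0,0,0],30],
])

```text
time: 8.33
position: [0.5721, 0.1613, 0.1285]
tool_rot: [-2.481, -1.924, -0.004]
ft_force: [-0.2, 0.5, 0.3]
grip_width: 0.345
```

Run:
```python
from h import *
go(-.038,-.0745,.0605)
from bench import optics
for n in ("side","top"):
    d=optics.get_image(n); f=d["frame"][:,:,::-1]; np.savez(f"{n}5.npz",**d)
    c=f[160:260,250:400] if n=="side" else f[170:290,320:480]
    cv2.imwrite(f"pics/{n}5.png",cv2.resize(c,None,fx=5,fy=5,interpolation=cv2.INTER_CUBIC))
```

```text
t 8.3333 pos [0.5721 0.1613 0.1285] ledge [-0.04    0.1419] F [-0.1517  0.4573  0.3378] grip 29.97179298098901 [ 0.3533  0.3843 -0.8171  1.6984  0.2961  1.1869 -0.7907]
tgt [ 0.5214 -0.049   0.0605] tool shift mm [-216.5799    3.2601   67.2614]
turn deg [-0.0148 -0.2031 -0.3302]
```

View pics/side5.png

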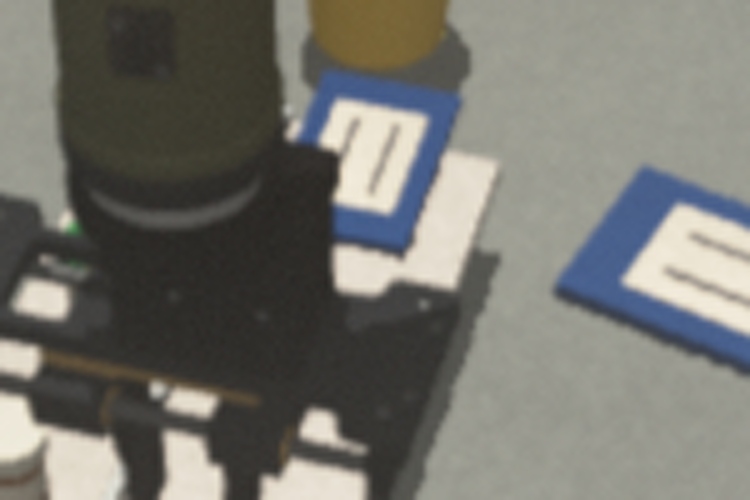

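View pics/top5.png

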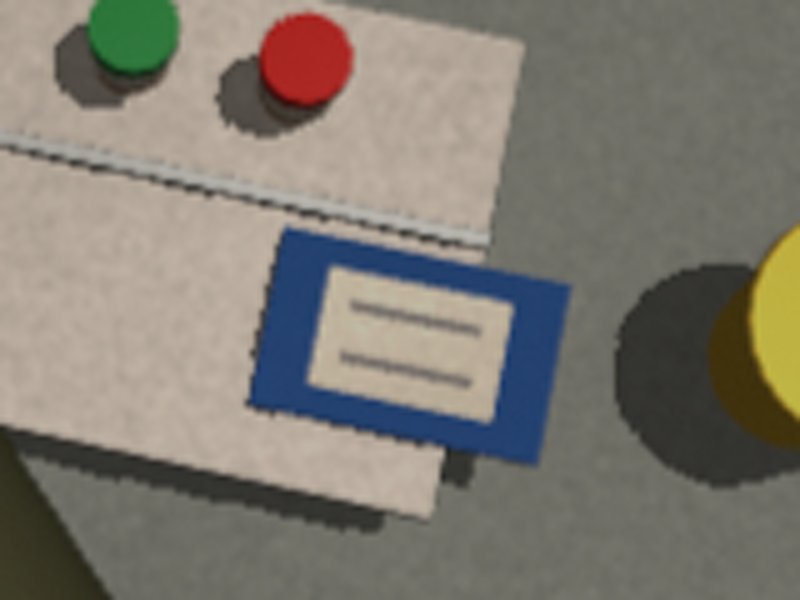

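The plate lies flat and in line with the ledge. Its corners in the top crop are (285,228), (571,286), (538,466) and (250,405), and the ledge end runs from (524,42) to (432,518).

Run:
```python
from h import *
np.set_printoptions(precision=4,suppress=True)
d=np.load("top5.npz")
cr=lambda p:[(320+(a+.5)/5-.5,170+(b+.5)/5-.5) for a,b in p]
P=(w(d,cr([(285,228),(571,286),(538,466),(250,405)]),.056)[:,:2]-Lc)@RL
E=(w(d,cr([(524,42),(432,518)]),.05)[:,:2]-Lc)@RL
print(P,E,P.mean(0),"overhang mm",1000*(E[:,1].mean()-P[1:3,1].mean()),1000*(E[:,1].mean()-P[:,1].mean()+.055))
```

```text
[[ 0.0018 -0.0831]
 [ 0.003  -0.1928]
 [-0.0668 -0.1934]
 [-0.0675 -0.084 ]] [[ 0.0947 -0.1586]
 [-0.0937 -0.1595]] [-0.0324 -0.1383] overhang mm 34.0309499541524 34.26567569372644
```

Overhang is about 34 mm, or 31 % of the length, with a yaw error under 1°. That is good, so I'll raise the hand and do a last check.

Emit:
step_arm([
  [[0,0,0],[0,0,-25],30],
  [[0,0,0],[0,0,-25],30],
  [[0,0,0],[0,0,-25],30],
  [[0,0,0],[0,0,0],30],
  [[0,0,0],[0,0,0],30],
])

```text
time: 8.85
position: [0.5691, 0.1442, 0.1997]
tool_rot: [2.495, 1.907, -0.028]
ft_force: [-0.5, -1.0, -0.9]
grip_width: 0.346
```

Run:
```python
from h import *
go(-.038,-.0745,.0605)
from bench import optics
d=optics.get_image("top"); f=d["frame"]; f0=np.load("top0.npz")["frame"]
cv2.imwrite("pics/top6.png",f[:,:,::-1])
for nm,(u,v) in dict(red=(381,182),green=(346,176),white=(286,163),tub=(494,236),rack=(187,185)).items():
    a=cv2.cvtColor(f0[v-18:v+18,u-18:u+18],cv2.COLOR_RGB2GRAY).astype(np.float32); b=cv2.cvtColor(f[v-18:v+18,u-18:u+18],cv2.COLOR_RGB2GRAY).astype(np.float32)
    print(nm,cv2.phaseCorrelate(a,b))
```

```text
t 8.85 pos [0.5691 0.1442 0.1997] ledge [-0.0387  0.1245] F [-0.4892 -1.0139 -0.884 ] grip 30.113433190523644 [ 0.39    0.3174 -0.8309  1.6186  0.2455  1.3295 -0.7447]
tgt [ 0.5214 -0.049   0.0605] tool shift mm [-196.8224    5.9866  142.1697]
turn deg [-0.5521  0.8562 -1.1386]
red ((0.008985323368765563, -0.002157057861811751), 0.9869152217367549)
green ((0.008498299637484052, 0.032051937437572064), 0.9920955873381945)
white ((0.3691881015442817, -0.09338732320033927), 0.6124973786465916)
tub ((-0.001287927179348003, 0.014565475530542216), 0.9940696910575584)
rack ((-0.8894377214716904, 10.210585062538996), 0.16794222446135532)
```

View pics/top6.png

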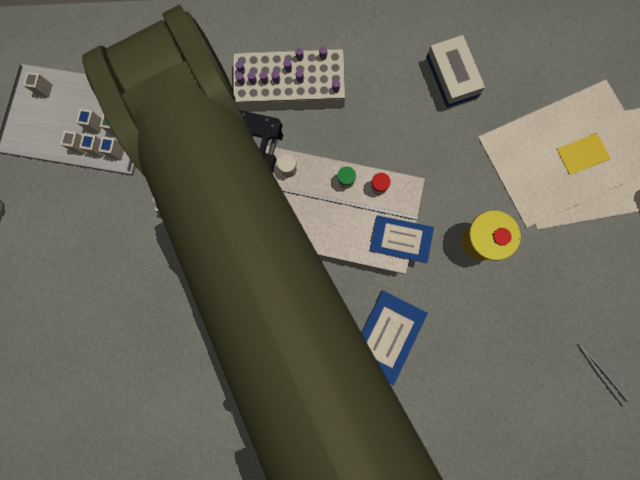

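The top view shows the plate lying past the ledge end at (402,239), with the pots and tub where they were. The arm hides the rack here, so I'll check it in the side view and then hand in.

Run:
```python
from h import *
from bench import optics
f=optics.get_image("side")["frame"]; f0=np.load("side0.npz")["frame"]
cv2.imwrite("pics/side7.png",np.hstack([f0[150:390,200:400],f[150:390,200:400]])[:,:,::-1].repeat(2,0).repeat(2,1))
```

```text
(no output)
```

View pics/side7.png

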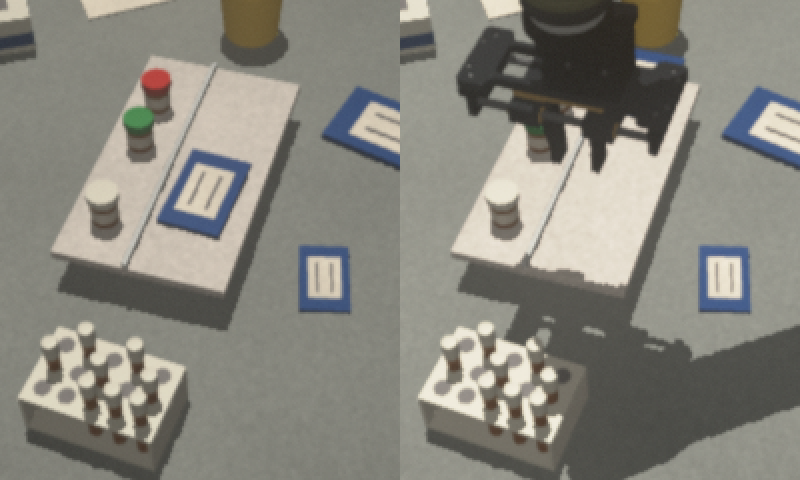

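The side-by-side crop (before on the left, now on the right) shows the rack (left about (105,395), right about (505,395)) and the white pot unmoved. The hand is high and clear.

```bash
python3 -c "
from bench import order; print(order.close_job())"
```

```text
the job is handed in; nothing more can be done
None
```

I pushed the plate along the ledge towards the tub with two fingertips, backed off, lifted the hand clear and handed the job in at about 9 s.

- **Plate:** it lies flat with about 34 mm (31 % of its length) past the end. That is slightly under an exact third, and the calibration is good to about 2 mm. It is in line with the ledge to within about 1°.
- **Other items:** an image comparison put the red and green pots and the tub at zero shift. For the white pot and the rack that comparison failed because the arm was in the way. I checked those two by eye in the side view, and they stand where they did.
- **Forces:** readings between moves stayed around 2 N or less; I did not record the peaks during the moves.

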